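# Put the garlic away in the sliding-lid box

## Task

Open the wooden box all the way by pressing on its smooth flat lid and dragging it back towards the robot's side, put the bulb of garlic inside, then slide the lid fully shut again. Be gentle with the box: never bear on it with more than 25 N. Leave the other things on the worktop where they are.

Things in the scene. Friction and masses are not known exactly. Their poses are not given: they have to be found in the camera images.
- box: Plain light wooden box, 230 (x) x 180 (y) x 100 mm, fixed firmly to the worktop. Origin: centre of its underside; x points away from the robot to the far wall, z up. Walls 8 mm, inner floor 11 mm above the worktop. Side and far walls rise to 100 mm (the rim); the near wall ends at 70 mm and the lid slides out over it.
- lid (a joint): Travel of the lid in m: 0 = fully shut against the far wall; grows as it slides along the box's -x towards the robot; 0.120 = open at its stop. It stays where it is left, and needs a pull of 5 N to slide: by friction, a press of roughly 6 to 11 N on its top. It cannot tip or lift out and does not give under the hand.
- lid_mid (a point): Point of the box, not moving with the lid, at mid length and width at rim height (100 mm up). The lid, a smooth flat board 222 x 161 x 8 mm with nothing to grip, lies between the side walls; its top is somewhere from 2 to 18 mm below this point: that differs from box to box and is not measured, so feel for it.
- mouth (a point): Point of the box at rim height, 47 mm along the box's +x from its middle: the centre of the opening when the lid is fully open. The opening is then 120 mm (x) by 148 mm (y), and the inside 89 mm deep from the rim.
- garlic_mid (a point): Centre of the bulb of garlic, 29 mm above its underside; whitish, 60 x 57 x 58 mm, loose, 27 to 55 g, standing upright on the worktop beside a lemon and an onion.
- lemon_mid (a point): Centre of the lemon, 78 x 55 x 56 mm, loose; leave it alone.
- onion_mid (a point): Middle of the brown onion, 40 mm above its underside, 82 x 83 x 94 mm, loose; leave it alone.
- mug_mid (a point): Middle of the white mug, 83 x 113 x 93 mm, loose, right of the box; leave it alone.
- tin_mid (a point): Middle of the short food tin, 75 mm across, 58 mm high, loose, right of the box; leave it alone.
There are look-alikes about, which are no part of the job. What is shaped like the part that bears garlic_mid but black or orange is not meant.

How it is judged:
By the outcome, as a careful person would: the job done as asked, in the order asked, and still so for the second after the job is handed in, with the robot touching nothing.
It also fails if it takes over 72 s, if anything falls off the work surface, if the arm or the gripper's body presses on something with over 40 N, if the wrist force passes 120 N, or if a joint passes its speed limit or range.

## Robot

A 6-joint arm with a two-finger parallel gripper is mounted at the origin on a cart in front of the work surface, level with it; the furniture and walls round the work are solid. World frame = base frame: x ahead of the robot, y to its left, z up, the work surface at z = 0. Lengths are in mm, angles in rad, forces in N, time in s.
With the tool pointing down it reaches from about 350 to 975 mm from the base axis. Payload 7.1 kg.
Tool frame: the origin (TCP) lies at the very end of the fingers, on their centre line; the grasp point (between the pads) lies 19 mm behind it; z points along the fingers, y is the line along which they close (so a half turn about z gives the same grasp; the last joint's range is limited). The gripper opens to 88 mm and grips with 3 to 60 N. Pads are 20 mm wide; open, the fingers measure 115 mm over their backs; the gripper's body (75 mm by 178 mm) begins 61 mm behind the grasp point.
Start: joints at [1.248, 0.423, 1.63, -0, 1.089, -0.019], TCP at [186.936, 596.372, 222.675] pointing down, gripper open.
Joint ranges: [-3, 3], [-0.9, 2.11], [0.09, 2.58], [-1.31, 4.45], [0.11, 2.69], [-2.54, 2.54]. Speed limits (rad/s): [2.39, 2.39, 3.01, 3.14, 3.14, 3.14].

## Interface

Orientations are given as a rotation vector (axis times angle).
In Python, from workcell import * gives the robot as it stands.
- The arm moves only by the tool step_arm, never from a script. Its argument "deltas" is a list of rows, each a list of 3 entries, a list of its own where there are three numbers: the shift along the tool's x, y, z in units of 300 mm (1.0 is 300 mm), then the turn, a rotation vector about the tool's x, y, z in units of 1.5 rad (1.0 is 1.5 rad), then the gripper command: -1 is shut, 1 is fully open, values between are in proportion. In form: [[[dx, dy, dz], [rx, ry, rz], gripper], ...]. A call has 1 to 20 rows; each row is the pose to reach, as a shift and turn from the pose commanded when the call began, along the tool's axes at that moment; what a row does not reach only later rows make up. A row lasts 1/12 s, in which the tool goes at most 41.7 mm and 7.16 degrees, less where a joint would pass 70% of its speed; a pose out of reach is approached as far as the arm can. A call with a number of a shift or a turn outside -1 to 1 is refused whole. A call with a gripper value outside its range is refused whole. The fingers move at their own pace and stop on an object; the grip force is fixed at half the most. Time passes only in rows, so rows that repeat a pose let the fingers close. It gives the time, the measured TCP pose, the force, the opening and the grip force at its end, in the units of the state.
- get_obs(): the state, without advancing time (a new reading comes with each control period).
- get_image(name): name is "side" or "top" or "wrist"; returns a dict with "pixels" (400x640x3 uint8, red, green, blue), "fx", "fy", "cx", "cy" (pixels), "T" (4x4, takes a point from camera to world coordinates). Camera axes: x right, y down, z forward; pixel columns grow to the right and rows downward; lengths in mm; the calibration is good to about 2 mm. A picture is of the moment at which its call begins. There is no depth.
- close_job(): hands the job in; it is judged then, once.
The state is a dict: "t": time; "qpos": joint angles; "qvel": joint speeds; "joint_torque": joint torques, N m; "ee_pos": TCP position; "orientation": TCP orientation; "ft_force": force on the tool from outside, world axes, zero at the start; "moment": the same for the moment, N m; "width": finger opening in mm; "grasp_force": force on a finger pad.
Only numpy, scipy, OpenCV 4.12 (cv2) and the standard library are available. Lean on these libraries where they do the work, as an engineer would, in place of code of your own. Each camera call takes 0.05 s, during which the arm holds its last target. There are 200 camera calls.

## Working session

There is one attempt and no reset: what is moved stays moved. The work goes in short steps, Python scripts to look and compute and a tool call to move; the robot and the scene stay as the last step left them, time stands still between calls to the robot, and variables do not carry over. Pictures are saved under pics/ and viewed, at most 10 in all, crops included, and the job is handed in when it is done.

Besides the shell and the picture viewer there is one more tool, called after "Emit:" as name(argument=value, ...), one argument or row to a line, values as JSON. step_arm: Moves the arm, as the interface text tells. Its arguments: {"type":"object","properties":{"deltas":{"type":"array","items":{"type":"array"}}},"required":["deltas"]}

```bash
mkdir -p pics
cat > h.py <<'E'
from workcell import *
import numpy as np, cv2
from scipy.spatial.transform import Rotation as R
def ray(im,u,v,z):
    T=np.array(im["T"]);d=T[:3,:3]@np.array([(u-im["cx"])/im["fx"],(v-im["cy"])/im["fy"],1.]);o=T[:3,3]
    return (o+d*(z-o[2])/d[2]).round(1)
def proj(im,p):
    T=np.array(im["T"]);c=T[:3,:3].T@(np.array(p)-T[:3,3]);return (c[0]/c[2]*im["fx"]+im["cx"],c[1]/c[2]*im["fy"]+im["cy"])
def save(im,n,crop=None,s=1):
    p=im["pixels"][:,:,::-1]
    if crop: p=p[crop[1]:crop[3],crop[0]:crop[2]]
    cv2.imwrite("pics/"+n+".png",cv2.resize(p,None,fx=s,fy=s,interpolation=cv2.INTER_CUBIC))
E
python3 - <<'E'
from h import *
import pickle
for n in("top","side"):
    im=get_image(n);save(im,n+"0",s=1.25);pickle.dump(im,open(n+".pkl","wb"));print(n,np.array(im["T"]).round(2).tolist(),im["fx"])
o=get_obs();print(o["ee_pos"],o["orientation"],o["ft_force"],R.from_rotvec(o["orientation"]).as_matrix().round(3).tolist())
E
```

```text
top [[-0.01, -0.98, 0.19, 243.08], [-1.0, 0.0, -0.02, 83.08], [0.02, -0.19, -0.98, 1431.34], [0.0, 0.0, 0.0, 1.0]] 481.3555529723384
side [[0.68, -0.58, 0.45, -46.78], [-0.73, -0.52, 0.43, -421.22], [-0.01, -0.62, -0.78, 1005.36], [0.0, 0.0, 0.0, 1.0]] 389.411374118254
[186.77527204 595.93355612 222.0042409 ] [-4.75297485e-01 -3.10517377e+00  2.07644041e-03] [-0.0499127   0.32778151 -0.04624963] [[-0.954, 0.299, -0.0], [0.299, 0.954, -0.001], [0.0, -0.001, -1.0]]
```

View pics/top0.png

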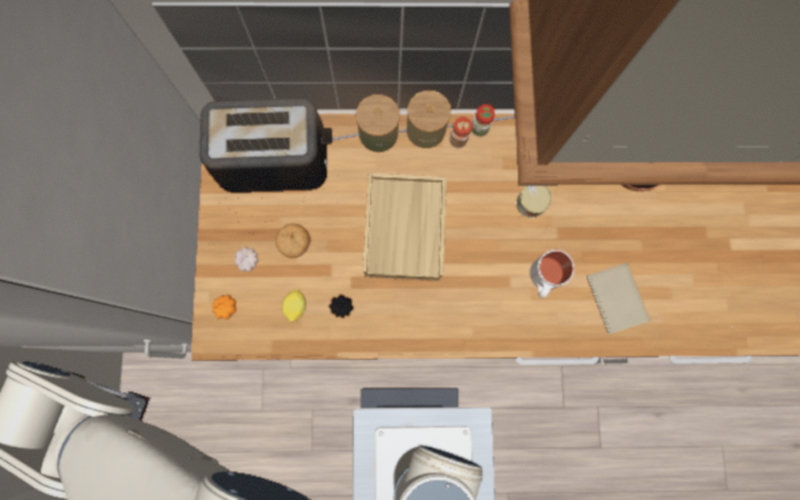

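View pics/side0.png

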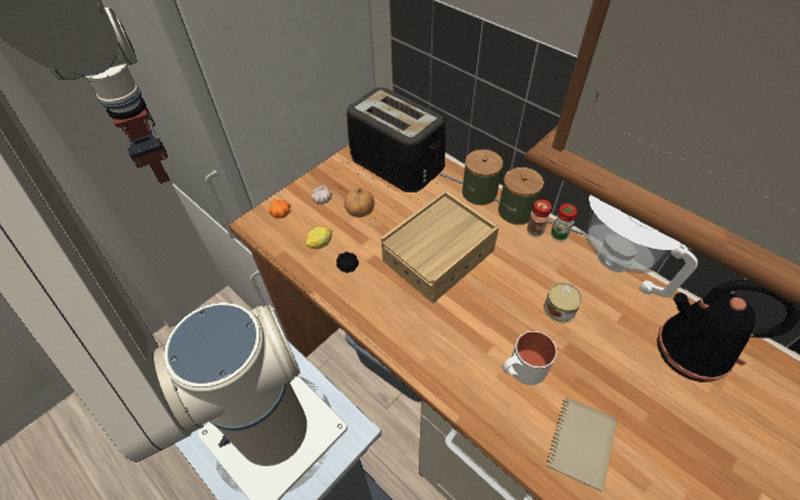

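The top view (1.25x scale) shows the box with rim corners near (369,175), (445,180), (441,278) and (364,275). Three things are garlic-shaped: whitish at (246,259), orange at (224,307) and black at (341,306). The whitish one, beside the onion (292,240) and the lemon (293,305), fits the description. I'll confirm it in one enlarged crop.

Run:
```python
from h import *
import pickle
t=pickle.load(open("top.pkl","rb"));s=pickle.load(open("side.pkl","rb"))
save(t,"crop",(165,130,365,270),4)
# garlic masks
for n,im,(x0,y0,x1,y1) in(("top",t,(182,192,212,222)),("side",s,(245,146,268,165))):
    hsv=cv2.cvtColor(im["pixels"],cv2.COLOR_RGB2HSV);m=((hsv[:,:,1]<75)&(hsv[:,:,2]>100)).astype(np.uint8)
    w=np.zeros_like(m);w[y0:y1,x0:x1]=1;ys,xs=np.nonzero(m*w);c=(xs.min()+xs.max())/2,(ys.min()+ys.max())/2
    print(n,len(xs),xs.min(),xs.max(),ys.min(),ys.max(),ray(im,xs.mean(),ys.mean(),29),ray(im,*c,29))
for c in((369.5,175),(445,179.5),(441,278),(364.5,275)): print("rim",ray(t,c[0]/1.25,c[1]/1.25,100))
for n,im,c,z in(("onion",t,(292,240),45),("lemon",t,(293,305),28),("onionS",s,(359,203),45),("lemonS",s,(318,237),28)): print(n,ray(im,c[0]/1.25,c[1]/1.25,z))
for c in((447,196),(497,231),(433,279),(383,240)): print("rimS",ray(s,c[0]/1.25,c[1]/1.25,100))
```

```text
top 269 188 205 198 216 [496.9 411.   29. ] [496.7 410.9  29. ]
side 155 249 264 148 162 [493.7 411.2  29. ] [494.3 412.4  29. ]
rim [678.9 117.5 100. ]
rim [667.6 -57.  100. ]
rim [437.9 -42.4 100. ]
rim [445.6 128.6 100. ]
onion [538.  300.6  45. ]
lemon [387.  297.1  28. ]
onionS [532.  294.5  45. ]
lemonS [385.8 299.3  28. ]
rimS [668.  102.1 100. ]
rimS [657.8 -62.9 100. ]
rimS [446.7 -39.5 100. ]
rimS [452.5 122.9 100. ]
```

View pics/crop.png

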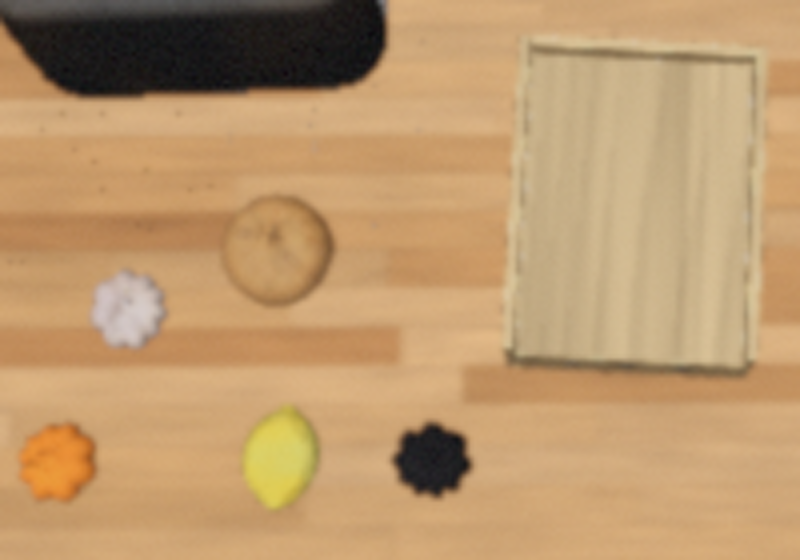

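The crop confirms it: the whitish garlic is at crop (128,309), next to the brown onion. The orange (58,462) and black (432,460) ones are look-alikes. Now I'll move towards the box.

```bash
cat >> h.py <<'E'
def to(p,yaw=None,frm=None):
    """print tool-frame deltas (units) from current pose to world point p with tool y at angle yaw (deg)"""
    o=get_obs();M=R.from_rotvec(o["orientation"]).as_matrix();e=np.array(frm if frm is not None else o["ee_pos"])
    s=(M.T@(np.array(p)-e))/300
    r=np.zeros(3)
    if yaw is not None:
        a=np.radians(yaw);y=np.array([np.cos(a),np.sin(a),0]);z=np.array([0,0,-1.]);D=np.c_[np.cross(y,z),y,z]
        r=R.from_matrix(M.T@D).as_rotvec()/1.5
    print("to",p,s.round(4).tolist(),r.round(4).tolist())
E
python3 - <<'E'
from h import *
import pickle
t=pickle.load(open("top.pkl","rb"))
for c in((523,38),(765,48),(755,362),(510,352)): print(ray(t,165+c[0]/4-.4,130+c[1]/4-.4,100))
to([370,310,190],86.5)
E
```

```text
[681.6 118.2 100. ]
[673.7 -56.7 100. ]
[444.3 -44.1 100. ]
[452.4 127.2 100. ]
to [370, 310, 190] [-0.8679, -0.7266, 0.1076] [-0.0009, -0.0001, -0.1618]
```

Emit:
step_arm(
  deltas=[
    [[-0.868,-0.727,0.108],[0,0,-0.162],-1],
    [[-0.868,-0.727,0.108],[0,0,-0.162],-1],
    [[-0.868,-0.727,0.108],[0,0,-0.162],-1],
    [[-0.868,-0.727,0.108],[0,0,-0.162],-1],
    [[-0.868,-0.727,0.108],[0,0,-0.162],-1],
    [[-0.868,-0.727,0.108],[0,0,-0.162],-1],
    [[-0.868,-0.727,0.108],[0,0,-0.162],-1],
    [[-0.868,-0.727,0.108],[0,0,-0.162],-1],
    [[-0.868,-0.727,0.108],[0,0,-0.162],-1],
    [[-0.868,-0.727,0.108],[0,0,-0.162],-1],
  ],
)

```text
t: 0.93
ee_pos: [371.0, 308.2, 189.9]
orientation: [-0.102, -3.139, 0.001]
ft_force: [0.2, 0.5, 0.1]
width: 24.4
grasp_force: 0.0
```

Run:
```python
from h import *
to([545,36,150],86.5);o=get_obs();print(o["ee_pos"],o["t"],o["qpos"])
```

```text
to [545, 36, 150] [-0.638, -0.8676, 0.1332] [-0.0006, -0.0005, -0.0027]
[370.96657772 308.20110203 189.90278452] 0.9333 [ 6.68639361e-01  2.60843244e-01  1.96513931e+00 -1.39618257e-04
  9.16737235e-01 -8.37007706e-01]
```

Emit:
step_arm(
  deltas=[
    [[-0.638,-0.868,0.133],[0,0,0],-1],
    [[-0.638,-0.868,0.133],[0,0,0],-1],
    [[-0.638,-0.868,0.133],[0,0,0],-1],
    [[-0.638,-0.868,0.133],[0,0,0],-1],
    [[-0.638,-0.868,0.133],[0,0,0],-1],
    [[-0.638,-0.868,0.133],[0,0,0],-1],
    [[-0.638,-0.868,0.133],[0,0,0],-1],
    [[-0.638,-0.868,0.133],[0,0,0],-1],
    [[-0.638,-0.868,0.133],[0,0,0],-1],
    [[-0.638,-0.868,0.133],[0,0,0],-1],
    [[-0.638,-0.868,0.133],[0,0,0],-1],
  ],
)

```text
t: 1.85
ee_pos: [545.0, 40.2, 150.1]
orientation: [-0.095, -3.139, -0.001]
ft_force: [0.2, 0.3, -1.1]
width: 0.2
grasp_force: 0.0
```

Run:
```python
from h import *
im=get_image("wrist");save(im,"w1");o=get_obs();print(o["ee_pos"],o["ft_force"],o["width"])
to([545,36,103],86.5)
```

```text
[544.79262896  40.46649816 150.27930497] [-0.64275067  0.83144274  0.4679936 ] 0.625672652908531
to [545, 36, 103] [-0.0017, -0.0149, 0.1576] [0.0002, -0.0005, 0.0011]
```

View pics/w1.png

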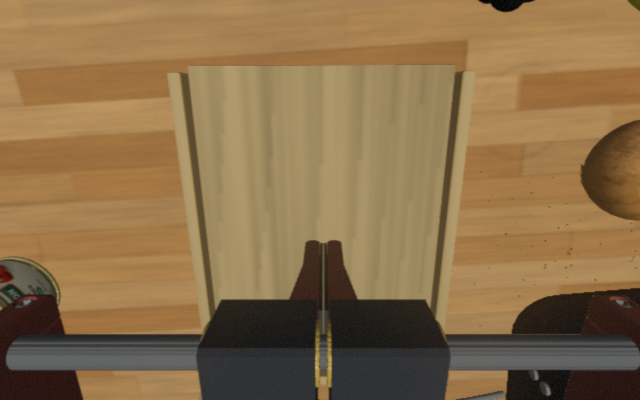

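The wrist view shows the closed fingertips at about (323,243), centred on the lid and square with it. The near rim ends are at (168,73) and (474,73).

Emit:
step_arm(
  deltas=[
    [[0,-0.015,0.08],[0,0,0],-1],
    [[0,-0.015,0.158],[0,0,0],-1],
    [[0,-0.015,0.158],[0,0,0],-1],
    [[0,-0.015,0.158],[0,0,0],-1],
  ],
)

```text
t: 2.23
ee_pos: [543.8, 35.7, 102.5]
orientation: [-0.092, -3.137, 0.0]
ft_force: [-0.4, 0.3, 0.2]
width: 0.1
grasp_force: 0.0
```

Emit:
step_arm(
  deltas=[
    [[0,0,0.004],[0,0,0],-1],
    [[0,0,0.008],[0,0,0],-1],
    [[0,0,0.012],[0,0,0],-1],
    [[0,0,0.012],[0,0,0],-1],
    [[0,0,0.012],[0,0,0],-1],
  ],
)

```text
t: 2.65
ee_pos: [545.4, 34.3, 99.9]
orientation: [0.096, 3.139, 0.0]
ft_force: [-0.3, 0.4, 0.9]
width: 0.4
grasp_force: 0.0
```

Run:
```python
from h import *
im=get_image("wrist");o=get_obs();print(o["ee_pos"],o["ft_force"],o["t"])
```

```text
[545.34299898  34.2983033   99.80439394] [-0.01806309 -0.80215541  0.40883673] 2.7
```

Emit:
step_arm(
  deltas=[
    [[0,0,0.0025],[0,0,0],-1],
    [[0,0,0.005],[0,0,0],-1],
    [[0,0,0.005],[0,0,0],-1],
  ],
)

```text
t: 2.95
ee_pos: [545.0, 34.2, 97.8]
orientation: [-0.096, -3.14, -0.0]
ft_force: [-0.7, -0.5, 0.1]
width: 0.5
grasp_force: 0.0
```

Emit:
step_arm(
  deltas=[
    [[0,0,0.0025],[0,0,0],-1],
    [[0,0,0.005],[0,0,0],-1],
    [[0,0,0.005],[0,0,0],-1],
  ],
)

```text
t: 3.2
ee_pos: [545.0, 34.3, 96.2]
orientation: [-0.096, -3.14, 0.0]
ft_force: [0.2, -0.2, 0.6]
width: -0.2
grasp_force: 0.0
```

Emit:
step_arm(
  deltas=[
    [[0,0,0.0025],[0,0,0],-1],
    [[0,0,0.005],[0,0,0],-1],
    [[0,0,0.005],[0,0,0],-1],
  ],
)

```text
t: 3.45
ee_pos: [545.0, 34.3, 94.7]
orientation: [-0.096, -3.14, 0.0]
ft_force: [0.3, -1.3, -0.6]
width: 0.4
grasp_force: 0.0
```

Emit:
step_arm(
  deltas=[
    [[0,0,0.0025],[0,0,0],-1],
    [[0,0,0.005],[0,0,0],-1],
    [[0,0,0.005],[0,0,0],-1],
  ],
)

```text
t: 3.7
ee_pos: [545.0, 34.3, 93.2]
orientation: [-0.095, -3.14, 0.0]
ft_force: [-0.3, -1.1, -0.4]
width: 0.1
grasp_force: 0.0
```

Emit:
step_arm(
  deltas=[
    [[0,0,0.0025],[0,0,0],-1],
    [[0,0,0.005],[0,0,0],-1],
    [[0,0,0.005],[0,0,0],-1],
  ],
)

```text
t: 3.95
ee_pos: [545.2, 34.3, 92.3]
orientation: [0.095, 3.14, -0.0]
ft_force: [-1.4, 0.9, 5.4]
width: 0.5
grasp_force: 2.4
```

Emit:
step_arm(
  deltas=[
    [[0,0,0.002],[0,0,0],-1],
    [[0,0,0.002],[0,0,0],-1],
  ],
)

```text
t: 4.12
ee_pos: [545.3, 34.3, 92.2]
orientation: [0.095, 3.14, -0.0]
ft_force: [-2.6, 0.4, 10.4]
width: 0.7
grasp_force: 5.2
```

Emit:
step_arm(
  deltas=[
    [[0.005,0,0.001],[0,0,0],-1],
    [[0.012,0,0.001],[0,0,0],-1],
    [[0.02,0,0.001],[0,0,0],-1],
    [[0.03,0,0.001],[0,0,0],-1],
    [[0.04,0,0.001],[0,0,0],-1],
    [[0.05,0,0.001],[0,0,0],-1],
  ],
)

```text
t: 4.62
ee_pos: [532.8, 35.3, 92.3]
orientation: [0.095, 3.134, 0.001]
ft_force: [4.6, -0.2, 5.1]
width: 0.7
grasp_force: 2.8
```

Run:
```python
from h import *
im=get_image("wrist");save(im,"w2");o=get_obs();print(o["ee_pos"],o["ft_force"],o["t"])
```

```text
[532.20907091  35.35648491  92.23327878] [3.24269623 0.54057139 7.84382123] 4.6667
```

View pics/w2.png

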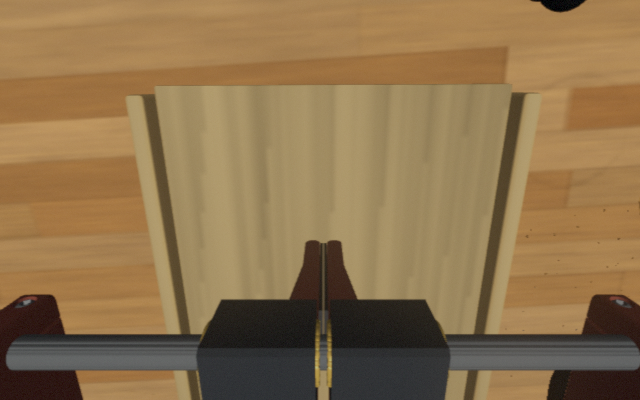

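The fingertips are at (323,243). The lid's near edge is at row 86 and the near wall ends are at row 94, so the lid has moved little or not at all.

Run:
```python
from h import *
im=get_image("wrist")
print("lid",ray(im,320,86,92.2),"walls",ray(im,128,96,100),ray(im,539,94,100));print(get_obs()["ft_force"])
```

```text
lid [446.2  39.4  92.2] walls [445.3 -42.6 100. ] [455.2 132.5 100. ]
[ 2.81415907 -0.40285202  6.79085975]
```

Emit:
step_arm(
  deltas=[
    [[0.005,0,0.0025],[0,0,0],-1],
    [[0.012,0,0.0025],[0,0,0],-1],
    [[0.02,0,0.0025],[0,0,0],-1],
    [[0.03,0,0.0025],[0,0,0],-1],
    [[0.04,0,0.0025],[0,0,0],-1],
    [[0.05,0,0.0025],[0,0,0],-1],
  ],
)

```text
t: 5.22
ee_pos: [518.8, 36.1, 92.2]
orientation: [0.095, 3.132, 0.001]
ft_force: [5.4, -1.0, 11.2]
width: 0.8
grasp_force: 5.2
```

```bash
cat >> h.py <<'E'
def lid(save_as=None):
    im=get_image("wrist");p=im["pixels"].astype(int);c=p[20:235,250:390].mean(1)  # row profile
    h=cv2.cvtColor(im["pixels"],cv2.COLOR_RGB2HSV)[:,250:300].astype(int).mean(1)
    g=np.abs(np.diff(c.sum(1)));r=[int(i)+20 for i in np.argsort(-g)[:5]]
    o=get_obs();print("rows",r,[ray(im,320,x+.5,92.2)[0] for x in r],o["ee_pos"].round(1),o["ft_force"].round(1),o["t"])
    if save_as: save(im,save_as)
E
python3 -c "
from h import *
lid()"
```

```text
rows [85, 86, 84, 76, 75] [np.float64(432.6), np.float64(433.1), np.float64(432.2), np.float64(428.9), np.float64(428.5)] [518.2  36.2  92.1] [ 4.4 -1.8 12.1] 5.2667
```

Emit:
step_arm(
  deltas=[
    [[0.01,0,0],[0,0,0],-1],
    [[0.03,0,0],[0,0,0],-1],
    [[0.05,0,0],[0,0,0],-1],
    [[0.07,0,0],[0,0,0],-1],
    [[0.09,0,0],[0,0,0],-1],
    [[0.11,0,0],[0,0,0],-1],
    [[0.13,0,0],[0,0,0],-1],
    [[0.15,0,0],[0,0,0],-1],
  ],
)

```text
t: 5.93
ee_pos: [473.8, 38.7, 92.1]
orientation: [0.095, 3.132, 0.0]
ft_force: [5.0, -2.1, 12.0]
width: 0.3
grasp_force: 5.7
```

```bash
python3 -c "
from h import *
lid()"
```

```text
rows [86, 85, 84, 87, 46] [np.float64(388.1), np.float64(387.7), np.float64(387.3), np.float64(388.5), np.float64(371.8)] [472.5  38.8  92. ] [ 3.4 -2.5 17.4] 5.9833
```

Emit:
step_arm(
  deltas=[
    [[0.01,0,-0.0015],[0,0,0],-1],
    [[0.03,0,-0.0015],[0,0,0],-1],
    [[0.05,0,-0.0015],[0,0,0],-1],
    [[0.07,0,-0.0015],[0,0,0],-1],
    [[0.09,0,-0.0015],[0,0,0],-1],
    [[0.11,0,-0.0015],[0,0,0],-1],
    [[0.13,0,-0.0015],[0,0,0],-1],
    [[0.15,0,-0.0015],[0,0,0],-1],
  ],
)

```text
t: 6.65
ee_pos: [428.5, 41.6, 92.0]
orientation: [0.095, 3.133, 0.0]
ft_force: [5.4, -2.1, 8.3]
width: 1.0
grasp_force: 4.2
```

```bash
python3 -c "
from h import *
lid()"
```

```text
rows [98, 99, 100, 97, 30] [np.float64(347.8), np.float64(348.3), np.float64(348.7), np.float64(347.4), np.float64(320.3)] [427.   41.6  91.9] [ 2.9 -0.6 13.4] 6.7
```

Emit:
step_arm(
  deltas=[
    [[0.01,0,0.0015],[0,0,0],-1],
    [[0.025,0,0.0015],[0,0,0],-1],
    [[0.04,0,0.0015],[0,0,0],-1],
    [[0.05,0,0.0015],[0,0,0],-1],
  ],
)

```text
t: 7.03
ee_pos: [413.9, 42.5, 91.9]
orientation: [0.095, 3.132, 0.0]
ft_force: [4.6, -2.7, 12.5]
width: 0.4
grasp_force: 6.5
```

```bash
python3 -c "
from h import *
lid()"
```

```text
rows [98, 100, 99, 97, 58] [np.float64(333.2), np.float64(334.1), np.float64(333.6), np.float64(332.8), np.float64(316.6)] [413.3  42.5  91.8] [ 3.3 -2.8 14.8] 7.0833
```

Emit:
step_arm(
  deltas=[
    [[0.008,0,0],[0,0,0],-1],
    [[0.016,0,0],[0,0,0],-1],
    [[0.024,0,0],[0,0,0],-1],
    [[0.032,0,0],[0,0,0],-1],
  ],
)

```text
t: 7.42
ee_pos: [405.5, 43.4, 91.9]
orientation: [0.095, 3.13, 0.001]
ft_force: [7.5, -0.1, 9.5]
width: -0.1
grasp_force: 4.6
```

```bash
python3 -c "
from h import *
lid()"
```

```text
rows [109, 110, 111, 108, 21] [np.float64(329.5), np.float64(330.0), np.float64(330.4), np.float64(329.1), np.float64(293.9)] [405.   43.4  91.9] [ 6.8 -0.2 10.2] 7.4667
```

The lid has reached its stop. Its near edge stayed at x≈330, about 120 mm out, while the fingers slipped. Next is the garlic.

```bash
python3 -c "
from h import *
to([405,43,180],86.5);to([450,240,180],50)"
```

```text
to [405, 43, 180] [-0.0027, -0.001, -0.2938] [0.0008, 0.0061, 0.0002]
to [450, 240, 180] [-0.1126, 0.6636, -0.292] [0.0027, 0.0057, 0.4249]
```

Emit:
step_arm(
  deltas=[
    [[0,0,-0.05],[0,0,0],-1],
    [[0,0,-0.15],[0,0,0],-1],
    [[-0.01,0.02,-0.29],[0,0,0.05],0],
    [[-0.113,0.664,-0.292],[0.002,0.005,0.425],1],
    [[-0.113,0.664,-0.292],[0.002,0.005,0.425],1],
    [[-0.113,0.664,-0.292],[0.002,0.005,0.425],1],
    [[-0.113,0.664,-0.292],[0.002,0.005,0.425],1],
    [[-0.113,0.664,-0.292],[0.002,0.005,0.425],1],
    [[-0.113,0.664,-0.292],[0.002,0.005,0.425],1],
  ],
)

```text
t: 8.22
ee_pos: [448.1, 244.5, 178.2]
orientation: [-1.08, -2.944, 0.0]
ft_force: [0.2, -0.4, 0.6]
width: 43.8
grasp_force: 0.0
```

```bash
python3 -c "
from h import *
to([495.5,411,130],20);print(get_obs()['ee_pos'])"
```

```text
to [495.5, 411, 130] [0.2374, 0.5259, 0.161] [-0.0024, -0.0034, 0.3458]
[448.112445   244.48537256 178.21893   ]
```

Emit:
step_arm(
  deltas=[
    [[0.237,0.526,0.161],[0,0,0.346],1],
    [[0.237,0.526,0.161],[0,0,0.346],1],
    [[0.237,0.526,0.161],[0,0,0.346],1],
    [[0.237,0.526,0.161],[0,0,0.346],1],
    [[0.237,0.526,0.161],[0,0,0.346],1],
    [[0.237,0.526,0.161],[0,0,0.346],1],
    [[0.237,0.526,0.161],[0,0,0.346],1],
    [[0.237,0.526,0.161],[0,0,0.346],1],
    [[0.237,0.526,0.161],[0,0,0.346],1],
  ],
)

```text
t: 8.97
ee_pos: [493.1, 404.9, 129.5]
orientation: [-1.792, -2.572, 0.008]
ft_force: [0.7, 0.1, -0.2]
width: 87.8
grasp_force: 0.0
```

```bash
python3 -c "
from h import *
im=get_image('wrist');save(im,'w3');o=get_obs();print(o['ee_pos'],o['width'],o['t'],proj(im,[495.5,411,29]),proj(im,[495.5,411,12]))
to([495.5,411,12],20)"
```

```text
[493.31030685 405.02786216 129.7421135 ] 87.54998763478244 9.0167 (np.float64(329.2466982869034), np.float64(195.28819438437998)) (np.float64(329.03844085873385), np.float64(189.45095105722615))
to [495.5, 411, 12] [0.0151, 0.0167, 0.3924] [-0.005, -0.0017, 0.0027]
```

View pics/w3.png

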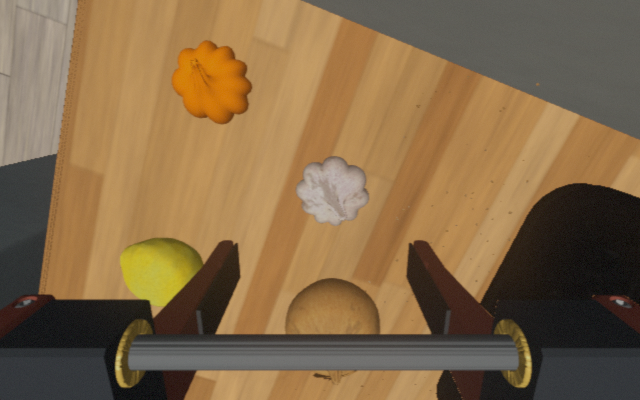

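The white garlic is at (333,190), between the fingers and clear of the onion (333,320), the lemon (160,270) and the orange look-alike (212,82). I'll refine its position by casting a ray.

```bash
python3 -c "
from h import *
im=get_image('wrist');h=cv2.cvtColor(im['pixels'],cv2.COLOR_RGB2HSV);m=((h[:,:,1]<60)&(h[:,:,2]>90));w=np.zeros_like(m);w[145:235,285:385]=1
ys,xs=np.nonzero(m&w);c=(xs.min()+xs.max())/2,(ys.min()+ys.max())/2;print(c,len(xs));p=ray(im,*c,30);print(p)
to([p[0],p[1],12],20)"
```

```text
(np.float64(331.5), np.float64(191.5)) 3389
[496.2 415.   30. ]
to [np.float64(496.2), np.float64(415.0), 12] [0.0262, 0.0227, 0.3926] [-0.0048, -0.0018, 0.0026]
```

Emit:
step_arm(
  deltas=[
    [[0.022,0.022,0.1],[0,0,0],1],
    [[0.022,0.022,0.18],[0,0,0],1],
    [[0.022,0.022,0.26],[0,0,0],1],
    [[0.022,0.022,0.33],[0,0,0],1],
    [[0.022,0.022,0.38],[0,0,0],1],
    [[0.022,0.022,0.39],[0,0,0],1],
    [[0.022,0.022,0.39],[0,0,0],1],
    [[0.022,0.022,0.39],[0,0,0],-1],
    [[0.022,0.022,0.39],[0,0,0],-1],
    [[0.022,0.022,0.39],[0,0,0],-1],
    [[0.022,0.022,0.39],[0,0,0],-1],
    [[0.022,0.022,0.39],[0,0,0],-1],
    [[0.022,0.022,0.39],[0,0,0],-1],
    [[0.022,0.022,0.39],[0,0,0],-1],
  ],
)

```text
t: 10.23
ee_pos: [496.7, 415.3, 13.0]
orientation: [-1.793, -2.572, 0.006]
ft_force: [-1.1, -0.3, 6.7]
width: 57.1
grasp_force: 30.0
```

Emit:
step_arm(
  deltas=[
    [[0,0,-0.05],[0,0,0],-1],
    [[0,0,-0.15],[0,0,0],-1],
    [[0,0,-0.28],[0,0,0],-1],
    [[0,0,-0.42],[0,0,0],-1],
    [[0,0,-0.56],[0,0,0],-1],
    [[0,0,-0.6],[0,0,0],-1],
    [[0,0,-0.6],[0,0,0],-1],
  ],
)

```text
t: 10.82
ee_pos: [499.9, 416.7, 197.9]
orientation: [-1.794, -2.574, -0.007]
ft_force: [-0.1, -0.4, -0.3]
width: 57.5
grasp_force: 30.0
```

```bash
python3 -c "
from h import *
print(get_obs()['width'],get_obs()['ee_pos'])
c=np.array([562,36]);a=np.radians(-3.5);m=c+47*np.array([np.cos(a),np.sin(a)]);print(m)
to([550,220,190],53);to([m[0],m[1],190],86.5)"
```

```text
57.546330165124914 [499.90030934 416.66150253 197.85848242]
[608.91233553  33.13071864]
to [550, 220, 190] [-0.673, -0.0703, 0.0223] [0.0018, -0.0034, -0.381]
to [np.float64(608.9123355258278), np.float64(33.130718641861726), 190] [-1.3253, -0.1017, 0.0186] [0.0028, -0.0029, -0.7708]
```

Emit:
step_arm(
  deltas=[
    [[-0.673,-0.07,0.022],[0,0,-0.381],-1],
    [[-0.673,-0.07,0.022],[0,0,-0.381],-1],
    [[-0.673,-0.07,0.022],[0,0,-0.381],-1],
    [[-0.673,-0.07,0.022],[0,0,-0.381],-1],
    [[-0.673,-0.07,0.022],[0,0,-0.381],-1],
    [[-0.673,-0.07,0.022],[0,0,-0.381],-1],
    [[-0.673,-0.07,0.022],[0,0,-0.381],-1],
  ],
)

```text
t: 11.4
ee_pos: [547.2, 215.9, 183.5]
orientation: [-1.001, -2.967, 0.007]
ft_force: [-0.6, 0.9, 0.2]
width: 57.1
grasp_force: 30.0
```

```bash
python3 -c "
from h import *
print(get_obs()['width'],get_obs()['ee_pos'])
to([607,33,185],86.5)"
```

```text
57.149290398591845 [547.21518254 215.88225052 183.54097162]
to [607, 33, 185] [-0.5277, -0.3645, -0.0064] [-0.0032, -0.0067, -0.3929]
```

Emit:
step_arm(
  deltas=[
    [[-0.528,-0.365,0],[0,0,-0.393],-1],
    [[-0.528,-0.365,0],[0,0,-0.393],-1],
    [[-0.528,-0.365,0],[0,0,-0.393],-1],
    [[-0.528,-0.365,0],[0,0,-0.393],-1],
    [[-0.528,-0.365,0],[0,0,-0.393],-1],
    [[-0.528,-0.365,0],[0,0,-0.393],-1],
    [[-0.528,-0.365,0],[0,0,-0.393],-1],
    [[-0.528,-0.365,0],[0,0,-0.393],-1],
  ],
)

```text
t: 12.07
ee_pos: [607.8, 36.9, 183.8]
orientation: [-0.091, -3.131, -0.0]
ft_force: [-0.3, 0.7, 0.2]
width: 57.6
grasp_force: 30.0
```

```bash
python3 -c "
from h import *
im=get_image('top');save(im,'t2',(260,120,380,250),4)
o=get_obs();print(o['width'],o['ee_pos'],o['ft_force'])
to([608,33,26],86.5)"
```

```text
57.406601774274705 [607.73987846  37.24506931 183.9505559 ] [-0.54289151  1.02649254 -0.5813851 ]
to [608, 33, 26] [-0.0066, -0.014, 0.5265] [-0.0001, -0.0063, 0.0028]
```

View pics/t2.png

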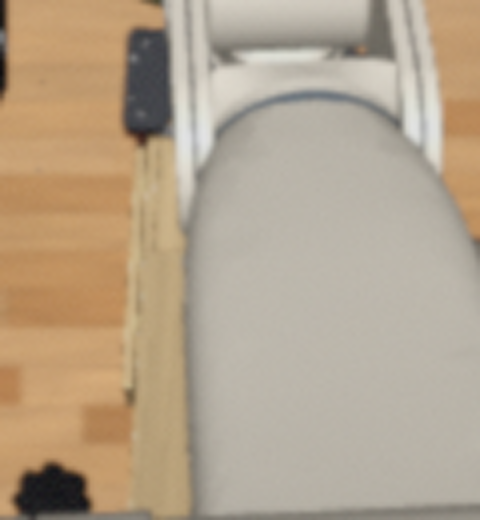

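The arm hides the box mouth in this view, apart from the left rim at x≈130-150. I'll check with the wrist camera.

```bash
python3 -c "
from h import *
im=get_image('wrist');save(im,'w4')
m=[608,33,100];a=np.radians(-3.5);X=np.array([np.cos(a),np.sin(a),0]);Y=np.array([-X[1],X[0],0])
for dx,dy in((-60,74),(-60,-74),(60,74),(60,-74)):print(np.round(proj(im,np.array(m)+dx*X+dy*Y)))"
```

```text
[422. 129.]
[212. 128.]
[409. 280.]
[225. 279.]
```

View pics/w4.png

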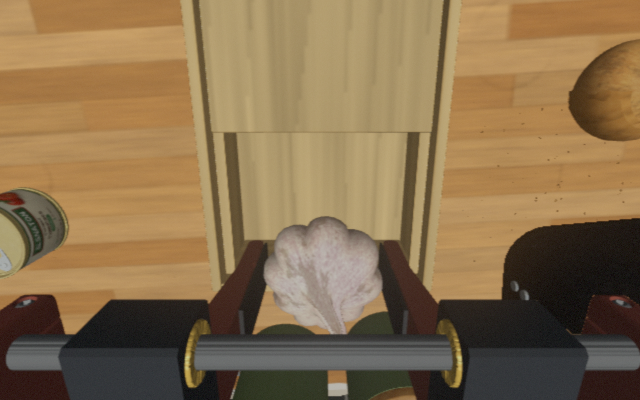

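The wrist view shows the held garlic at (322,270) and the open box. The lid's far edge is at row 132, and the opening is centred at about column 322, the same as the fingers, so y≈37 is right.

```bash
python3 -c "
from h import *
im=get_image('wrist');print(ray(im,322,132,92),ray(im,213,140,100),ray(im,433,140,100));print(get_obs()['ee_pos'])"
```

```text
[552.  40.  92.] [552.3 -37.6 100. ] [561.2 118.5 100. ]
[607.90495208  37.34974101 184.3238534 ]
```

Emit:
step_arm(
  deltas=[
    [[-0.012,0,0.06],[0,0,0],-1],
    [[-0.012,0,0.14],[0,0,0],-1],
    [[-0.012,0,0.2],[0,0,0],-1],
    [[-0.012,0,0.25],[0,0,0],-1],
    [[-0.012,0,0.3],[0,0,0],-1],
    [[-0.012,0,0.3],[0,0,0],-1],
  ],
)

```text
t: 12.72
ee_pos: [609.0, 36.6, 91.8]
orientation: [-0.086, -3.127, 0.001]
ft_force: [-0.3, 0.0, -0.5]
width: 57.6
grasp_force: 30.0
```

Emit:
step_arm(
  deltas=[
    [[0,0,0.06],[0,0,0],-1],
    [[0,0,0.12],[0,0,0],-1],
    [[0,0,0.17],[0,0,0],-1],
    [[0,0,0.205],[0,0,0],-1],
    [[0,0,0.205],[0,0,0],-1],
    [[0,0,0.205],[0,0,0],-1],
  ],
)

```text
t: 13.22
ee_pos: [610.9, 35.8, 33.4]
orientation: [-0.087, -3.132, 0.0]
ft_force: [-0.1, 0.2, -0.4]
width: 57.4
grasp_force: 30.0
```

Emit:
step_arm(
  deltas=[
    [[0,0,0.012],[0,0,0],-1],
    [[0,0,0.012],[0,0,0],-1],
    [[0,0,0.012],[0,0,0],0.4],
    [[0,0,0.012],[0,0,0],0.6],
    [[0,0,0.012],[0,0,0],0.7],
    [[0,0,0.012],[0,0,0],0.7],
    [[0,0,0.012],[0,0,0],0.7],
    [[0,0,0.012],[0,0,0],0.7],
  ],
)

```text
t: 13.88
ee_pos: [610.9, 35.2, 29.6]
orientation: [-0.088, -3.133, 0.0]
ft_force: [0.4, -0.2, 0.1]
width: 74.3
grasp_force: 0.0
```

Emit:
step_arm(
  deltas=[
    [[0,0,-0.05],[0,0,0],0.7],
    [[0,0,-0.12],[0,0,0],0.7],
    [[0,0,-0.2],[0,0,0],0.7],
    [[0,0,-0.3],[0,0,0],0.7],
    [[0,0,-0.4],[0,0,0],0.7],
    [[0,0,-0.5],[0,0,0],0.7],
    [[0,0,-0.5],[0,0,0],0.7],
  ],
)

```text
t: 14.47
ee_pos: [615.6, 35.4, 185.8]
orientation: [0.088, 3.139, 0.001]
ft_force: [1.4, -0.3, -0.1]
width: 74.7
grasp_force: 0.0
```

```bash
python3 -c "
from h import *
im=get_image('wrist');save(im,'w5')
to([490,41,140],86.5)"
```

```text
to [490, 41, 140] [0.4144, -0.0044, 0.144] [0.0001, -0.0008, 0.0031]
```

View pics/w5.png

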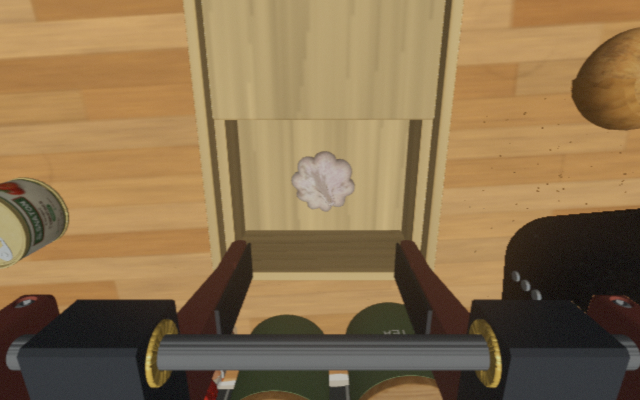

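The garlic stands upright on the box floor at (323,181). Next I close the lid by pressing near x=490 and pushing it to the far wall.

Emit:
step_arm(
  deltas=[
    [[0.15,0,0.03],[0,0,0],-1],
    [[0.3,0,0.09],[0,0,0],-1],
    [[0.414,-0.004,0.144],[0,0,0],-1],
    [[0.414,-0.004,0.2],[0,0,0],-1],
    [[0.414,-0.004,0.25],[0,0,0],-1],
    [[0.414,-0.004,0.28],[0,0,0],-1],
    [[0.414,-0.004,0.28],[0,0,0],-1],
    [[0.414,-0.004,0.28],[0,0,0],-1],
    [[0.414,-0.004,0.28],[0,0,0],-1],
    [[0.414,-0.004,0.28],[0,0,0],-1],
    [[0.414,-0.004,0.28],[0,0,0],-1],
  ],
)

```text
t: 15.43
ee_pos: [488.0, 41.1, 97.1]
orientation: [-0.088, -3.134, 0.0]
ft_force: [0.5, -0.2, -0.4]
width: 4.9
grasp_force: 0.0
```

```bash
python3 -c "
from h import *
lid();o=get_obs();print(o['ee_pos'],o['ft_force'],o['width']);to([o['ee_pos'][0],o['ee_pos'][1],92],86.5)"
```

```text
rows [227, 230, 219, 214, 204] [np.float64(472.0), np.float64(473.6), np.float64(467.5), np.float64(464.8), np.float64(459.3)] [487.9  41.1  97.1] [ 1.  -1.  -0.3] 15.4833
[487.92179799  41.05216552  97.05588963] [ 1.01869624 -1.03482759 -0.34966324] 1.9125083367890543
to [np.float64(487.9217979948116), np.float64(41.05216551922033), 92] [-0.0001, 0.0, 0.0169] [-0.0002, -0.0045, 0.0031]
```

Emit:
step_arm(
  deltas=[
    [[0,0,0.007],[0,0,0],-1],
    [[0,0,0.013],[0,0,0],-1],
    [[0,0,0.017],[0,0,0],-1],
    [[0,0,0.018],[0,0,0],-1],
    [[0,0,0.018],[0,0,0],-1],
  ],
)

```text
t: 15.9
ee_pos: [487.6, 41.1, 92.1]
orientation: [-0.088, -3.133, 0.0]
ft_force: [-2.9, 0.3, 13.3]
width: 0.4
grasp_force: 6.9
```

Emit:
step_arm(
  deltas=[
    [[-0.005,0,-0.001],[0,0,0],-1],
    [[-0.012,0,-0.001],[0,0,0],-1],
    [[-0.02,0,-0.001],[0,0,0],-1],
    [[-0.03,0,-0.001],[0,0,0],-1],
  ],
)

```text
t: 16.23
ee_pos: [495.7, 40.6, 92.1]
orientation: [-0.088, -3.131, 0.0]
ft_force: [-4.9, 0.2, 14.3]
width: 0.4
grasp_force: 7.0
```

```bash
python3 -c "
from h import *
lid()"
```

```text
rows [138, 172, 46, 179, 171] [np.float64(432.9), np.float64(449.2), np.float64(393.4), np.float64(452.6), np.float64(448.7)] [496.4  40.6  92.2] [-4.4 -0.8 11.7] 16.2833
```

Force is steady at about 14 N with the lid following. Now I'll push on.

Emit:
step_arm(
  deltas=[
    [[-0.01,0,0],[0,0,0],-1],
    [[-0.03,0,0],[0,0,0],-1],
    [[-0.05,0,0],[0,0,0],-1],
    [[-0.07,0,0],[0,0,0],-1],
    [[-0.09,0,0],[0,0,0],-1],
    [[-0.11,0,0],[0,0,0],-1],
    [[-0.13,0,0],[0,0,0],-1],
    [[-0.15,0,0],[0,0,0],-1],
  ],
)

```text
t: 16.95
ee_pos: [541.2, 38.1, 92.1]
orientation: [-0.088, -3.132, 0.0]
ft_force: [-4.1, 0.2, 15.2]
width: 0.4
grasp_force: 7.8
```

```bash
python3 -c "
from h import *
lid()"
```

```text
rows [120, 141, 184, 119, 192] [np.float64(470.3), np.float64(479.9), np.float64(500.7), np.float64(469.8), np.float64(504.7)] [542.6  38.   92.2] [-2.5 -0.7 12.2] 17.0
```

Emit:
step_arm(
  deltas=[
    [[-0.01,0,0],[0,0,0],-1],
    [[-0.03,0,0],[0,0,0],-1],
    [[-0.05,0,0],[0,0,0],-1],
    [[-0.07,0,0],[0,0,0],-1],
    [[-0.09,0,0],[0,0,0],-1],
    [[-0.11,0,0],[0,0,0],-1],
    [[-0.13,0,0],[0,0,0],-1],
    [[-0.15,0,0],[0,0,0],-1],
    [[-0.16,0,0],[0,0,0],-1],
  ],
)

```text
t: 17.75
ee_pos: [589.9, 35.3, 92.1]
orientation: [-0.088, -3.133, 0.0]
ft_force: [-4.7, -0.0, 17.1]
width: 0.4
grasp_force: 8.4
```

```bash
python3 -c "
from h import *
lid()"
```

```text
rows [117, 116, 178, 226, 198] [np.float64(517.6), np.float64(517.1), np.float64(546.3), np.float64(571.2), np.float64(556.4)] [590.3  35.3  92.1] [-3.4  0.  13.8] 17.8
```

Emit:
step_arm(
  deltas=[
    [[-0.01,0,-0.001],[0,0,0],-1],
    [[-0.02,0,-0.001],[0,0,0],-1],
    [[-0.03,0,-0.001],[0,0,0],-1],
    [[-0.04,0,-0.001],[0,0,0],-1],
    [[-0.05,0,-0.001],[0,0,0],-1],
    [[-0.06,0,-0.0015],[0,0,0],-1],
    [[-0.065,0,-0.0015],[0,0,0],-1],
    [[-0.07,0,-0.002],[0,0,0],-1],
  ],
)

```text
t: 18.47
ee_pos: [607.9, 34.3, 92.0]
orientation: [-0.088, -3.127, 0.0]
ft_force: [-14.1, 0.5, 19.2]
width: 0.4
grasp_force: 9.8
```

```bash
python3 -c "
from h import *
lid()"
```

```text
rows [230, 120, 148, 178, 196] [np.float64(591.5), np.float64(537.0), np.float64(549.9), np.float64(564.4), np.float64(573.5)] [607.9  34.3  92. ] [-11.6   0.4  19.5] 18.5167
```

The lid is against the far wall: the fingers stopped at x=608, 120 mm from where they started. I'll ease off now.

Emit:
step_arm(
  deltas=[
    [[0.007,0,-0.003],[0,0,0],-1],
    [[0.007,0,-0.01],[0,0,0],-1],
    [[0.007,0,-0.05],[0,0,0],-1],
    [[0.007,0,-0.15],[0,0,0],-1],
    [[0.007,0,-0.28],[0,0,0],-1],
    [[0.15,0,-0.3],[0,0,0],-1],
    [[0.28,0,-0.3],[0,0,0],-1],
    [[0.28,0,-0.3],[0,0,0],-1],
  ],
)

```text
t: 19.18
ee_pos: [518.7, 38.9, 181.3]
orientation: [-0.088, -3.125, 0.001]
ft_force: [-1.2, 0.6, -0.3]
width: 0.4
grasp_force: 0.0
```

```bash
python3 -c "
from h import *
im=get_image('wrist');save(im,'w6');o=get_obs();print(o['ee_pos'],o['ft_force'])"
```

```text
[522.8326906   38.89804407 182.02172867] [ 0.83423398  0.0600165  -0.01412   ]
```

View pics/w6.png

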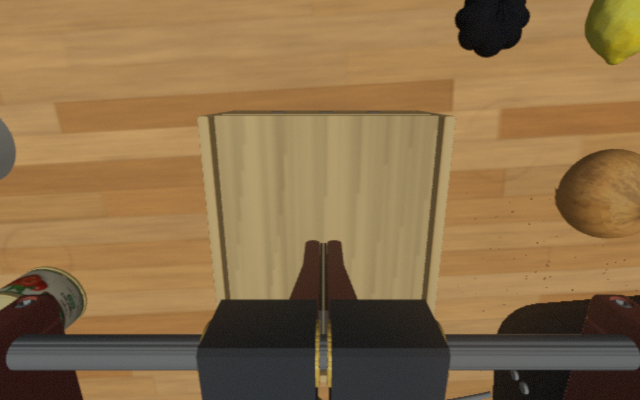

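The lid's near edge, at row ≈114, is level with the near wall ends at ≈116, which looks shut. I'll check the numbers before handing in.

```bash
python3 -c "
from h import *
im=get_image('wrist');print(ray(im,326,114.5,92),ray(im,199,117,100),ray(im,453,117,100))
g=im['pixels'][104:124,325].astype(int).sum(1);print(g)
print(np.round(im['pixels'][104:124,205].astype(int).sum(1)))"
```

```text
[454.5  45.   92. ] [450.8 -42.8 100. ] [460.7 132.6 100. ]
[318 234 237 249 323 396 395 396 392 393 396 396 396 393 395 395 399 397
 396 394]
[341 339 331 332 288 297 421 434 429 436 434 430 436 436 434 444 443 439
 443 444]
```

```bash
python3 -c "
from h import *
print(close_job())"
```

```text
the job is handed in; nothing more can be done
None
```

The garlic is in the box, the lid is slid shut against the far wall, and the job is handed in; the highest force I read on the box was about 24 N, close to the 25 N limit, and forces were only read at the end of each move.

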